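# Close and lock the split glass mould

## Robot

A 7-joint arm with a two-finger parallel gripper is mounted at the origin on the work surface. World frame = base frame: x ahead of the robot, y to its left, z up, the work surface at z = 0. Lengths are in m, angles in rad, forces in N, time in s.
With the tool pointing down it reaches from about 0.35 to 0.9 m from the base axis. Payload 7.2 kg.
Tool frame: the origin (TCP) lies midway between the tips of the shut fingers; the grasp point (between the pads) lies grip_point_offset behind it (grip_point_offset is the distance from the TCP to the grasp point, in m); z points along the fingers, y is the direction in which the jaws open and shut (so a half turn about z gives the same grasp; the last joint's range is limited). The gripper opens to 88 mm and grips with 3 to 60 N. Pads are 20 mm wide; open, the fingers measure 115 mm over their backs; the gripper's body (75 mm by 178 mm) begins 61 mm behind the grasp point.
Start: joints at [1.199, 0.411, -0.013, 1.596, 0.006, 1.134, -0.082], TCP at [0.187, -0.596, 0.223] pointing down, gripper open.
Joint ranges: [-2.95, 2.95], [-0.29, 1.99], [-1.47, 1.44], [0.14, 2.54], [-1.03, 4.17], [0.13, 1.85], [-2.86, 2.86]. Speed limits (rad/s): [2.39, 2.39, 3.01, 3.01, 3.14, 3.14, 3.14].

## Interface

Orientations are given as a rotation vector (axis times angle).
In Python, from workcell import * gives the robot as it stands.
- The arm moves only by the tool send_rows, never from a script. Its argument "targets" is text: rows parted by semicolons, each of 5 numbers parted by spaces: the shift along the tool's x, y, z in m, then the turn about the tool's z in rad, then the gripper command: -1 is shut, 1 is fully open, values between are in proportion. A call has 1 to 12 rows; each row is the pose to reach, as a shift and turn from the pose commanded when the call began, along the tool's axes at that moment; what a row does not reach only later rows make up. A row lasts 1/12 s, in which the tool goes at most 41.7 mm and 7.16 degrees, less where a joint would pass 70% of its speed; a pose out of reach is approached as far as the arm can. A call with a gripper value outside its range is refused whole. The fingers move at their own pace and stop on an object; "squeeze" is the grip in N (left out, the last holds). Time passes only in rows, so rows that repeat a pose let the fingers close. It gives the time, the measured TCP pose, the force and the opening at its end, in the units of the state.
- get_obs(): the state, without advancing time (a new reading comes with each control period).
- camera(name): name is "scene" or "top"; returns a dict with "frame" (480x640x3 uint8, blue, green, red), "z_map" (480x640 float32, m along the optical axis (not along the pixel's ray), 0 where there is no reading), "camera_matrix" (3x3 intrinsics, pixels), "R" (3x3) and "t" (3): a world point X has camera coordinates R X + t. Camera axes: x right, y down, z forward; pixel columns grow to the right and rows downward; lengths in m; the calibration is good to about 2 mm. A picture is of the moment at which its call begins.
- close_job(): hands the job in, once; it reports no verdict.
The state is a dict: "time_s": time; "qpos": joint angles; "dq": joint speeds; "tau": joint torques, N m; "position": TCP position; "tool_rot": TCP orientation; "ft_force": force on the tool from outside, world axes, zero at the start; "torque": the same for the moment, N m; "finger_gap": finger opening in m.
Only numpy, scipy, OpenCV 4.12 (cv2) and the standard library are available. Lean on these libraries where they do the work, as an engineer would, in place of code of your own. Each camera call takes 0.05 s, during which the arm holds its last target.

## Task

Get the split mould ready for the next piece of glass, pushing with the fingertips only: push its two open halves fully shut against each other, then push the locking pin by its round head fully home across the joint. Do not drive the pin before both halves are shut. Leave all the loose things around the mould where they are and do not pick anything up.

Things in the scene. Friction and masses are not known exactly. Their poses are not given: they have to be found in the camera images.
- mould: Iron split mould fixed on a base plate 230 x 160 x 12 mm. Origin: centre of the plate's underside; z up, x from the front (robot side) to the rear. Two upright halves open to the front like a book, about a hinge pin 85 mm along +x from the origin. Each is half an octagonal tube (bore 64, 92 mm across, top at 90 mm, axis 65 mm from the hinge) with a flat push lug in front. Nothing is higher than 96 mm.
- hinge (a point): Point on the upright hinge axis of both halves, 45 mm above the bench. Axes as mould. Shut, the halves meet at the mould's plane y = 0.
- left_half (a joint): Opening angle of the left half (+y side), rad: 0 shut (against a stop), grows as its front swings to the left; up to 1.2. Stiff hinge with friction of 0.35 N m (about 2 N at the lug): it stays where it is left. Starts 0.35 to 0.85.
- right_half (a joint): Opening angle of the right half (-y side), rad: 0 shut (against a stop), grows as its front swings to the right; same hinge. Starts 0.35 to 0.85.
- left_lug (a point): Point on the outer face of the left half's lug, where to push. The lug is a flat upright plate 12 mm thick, 104 to 192 mm from the hinge axis and 18 to 72 mm above the bench; this point: 165 mm from the hinge axis, 45 mm high, 12.5 mm from the half's parting face. Turns with the half: own x runs along the lug to the hinge, own y is the outward normal (push along -y).
- right_lug (a point): Same on the right half: its own x points along the lug back towards the hinge, its own -y is the outward normal of the face (push along +y).
- pin_head (a point): Level locking pin on the left half, 113 mm in front of the hinge axis, 77 mm above the bench: rod 10 mm thick with a round head 26 mm across, 7 mm thick. Point: centre of the head's inner face, 74 mm from the parting face when withdrawn; the flat outer face to push lies 7 mm further along own +y (left). A shelf below, top at 60 mm, ends 73 mm from the parting face. Axes of the left half.
- pin (a joint): Travel of the locking pin, m: 0 withdrawn, 0.042 fully home (stop); it moves along its own -y (to the right, across the joint of the shut halves into the keeper on the right half). Friction 2.5 N, stays where it is left. Starts 0 to 0.006. Guide (left) and keeper (right) stand within 18 mm of the parting plane, 95 mm high.
- wax_tin: Bystander, loose: closed aluminium tin, 60 mm across, 60 mm tall. Origin on its underside, at its centre.
- tumbler: Bystander, loose: clear glass tumbler, 68 mm across the rim, 88 mm tall. Origin on its underside, at its centre.
- neck_ring: Bystander, loose: steel ring, 64 mm across, 22 mm tall. Origin on its underside, at its centre.
- block: Bystander, loose: wooden shaping ladle: a cup 80 mm across and 44 mm tall with a round handle 150 mm long towards its own -x, origin under the cup. Origin on its underside, on its long middle line.
- paddle: Bystander, loose: flat wooden paddle, 260 x 75 x 14 mm. Origin on its underside, on its long middle line.
- brush: Bystander, loose: hand brush lying flat, along its own x. Origin on its underside, on its long middle line.

How it is judged:
On the way, in this order (a step that is already met when the one before it is completed fails the run):
1. both halves of the mould are shut (value of joint each of left_half, right_half below 0.03 rad), for 0.2 s.
2. the locking pin is home (all of step 1 and value of joint pin above 0.037 m), for 0.2 s.
At the end, for the whole second after the job is handed in: Both halves are within 0.03 rad of shut, the locking pin is within 5 mm of fully home (travel over 37 mm), all are at rest, and every loose thing lies within 25 mm of where it was, at rest (all of step 2 and velocity of joint left_half between -0.05 and 0.05 rad/s and velocity of joint right_half between -0.05 and 0.05 rad/s and velocity of joint pin between -0.05 and 0.05 m/s and distance of each of wax_tin, tumbler, neck_ring, block, paddle, brush from where it was at the start of the episode below 0.025 m and linear speed of each of wax_tin, tumbler, neck_ring, block, paddle, brush below 0.05 m/s); the robot touches nothing.
It fails at once if the pin is driven (over 20 mm) while a half is still open by more than 0.05 rad (value of joint pin above 0.02 m and value of joint any of left_half, right_half above 0.05 rad).
It fails at once if a loose thing is lifted, carried or pushed more than 25 mm (distance of any of wax_tin, tumbler, neck_ring, block, paddle, brush from where it was at the start of the episode above 0.025 m).
It fails at once if a loose thing is tipped over (angle between any of wax_tin, tumbler, neck_ring, block, paddle's own z axis and vertical above 0.5 rad).
It also fails if it takes over 61 s, if anything falls off the work surface, if the arm or the gripper's body presses on something with over 40 N, if the wrist force passes 120 N, or if a joint passes its speed limit or range.

## Working session

There is one attempt and no reset: what is moved stays moved. The work goes in short steps, Python scripts to look and compute and a tool call to move; the robot and the scene stay as the last step left them, time stands still between calls to the robot, and variables do not carry over. Pictures are saved under pics/ and viewed, and the job is handed in when it is done.

Besides the shell and the picture viewer there is one more tool, called as name(argument=value, ...) on one line, values as JSON. send_rows: Moves the arm, as the interface text tells. Its arguments: {"type":"object","properties":{"targets":{"type":"string"},"squeeze":{"type":"number"}},"required":["targets"]}

```bash
mkdir -p pics; ls; python3 - <<'E'
from workcell import *
import cv2,numpy as np
o=get_obs();print({k:np.round(v,3) for k,v in o.items()})
for n in("scene","top"):
    c=camera(n);cv2.imwrite(f"pics/{n}0.png",c["frame"]);np.savez(f"{n}0.npz",**c)
    print(n,c["camera_matrix"],c["R"],c["t"])
E
```

```text
pics
{'time_s': np.float64(0.0), 'qpos': array([ 1.199,  0.412, -0.013,  1.597,  0.006,  1.134, -0.082]), 'dq': array([ 0.002, -0.001,  0.002, -0.001,  0.   ,  0.001, -0.002]), 'tau': array([-1.0000e-03, -5.8794e+01,  6.4100e-01, -2.9107e+01, -5.4000e-02,
        1.8000e-02,  0.0000e+00]), 'position': array([ 0.187, -0.596,  0.222]), 'tool_rot': array([-3.104e+00, -4.750e-01,  1.000e-03]), 'ft_force': array([-0.404,  0.791,  0.333]), 'torque': array([-0.035, -0.032, -0.009]), 'finger_gap': np.float64(0.088)}
scene [[579.17419588   0.         317.16887218]
 [  0.         579.17419588 243.21740646]
 [  0.           0.           1.        ]] [[ 0.54999688  0.83501217  0.01606589]
 [ 0.64166375 -0.41017471 -0.64809284]
 [-0.53457559  0.36675794 -0.76139185]] [-0.36236046 -0.30742941  1.43246332]
top [[460.77511063   0.         321.43374671]
 [  0.         460.77511063 236.94407508]
 [  0.           0.           1.        ]] [[-0.02611704 -0.99935334  0.02471453]
 [-0.98266486  0.02112595 -0.18418323]
 [ 0.18354201 -0.02909642 -0.98258116]] [0.042135   0.58947827 0.9385044 ]
```

View pics/scene0.png

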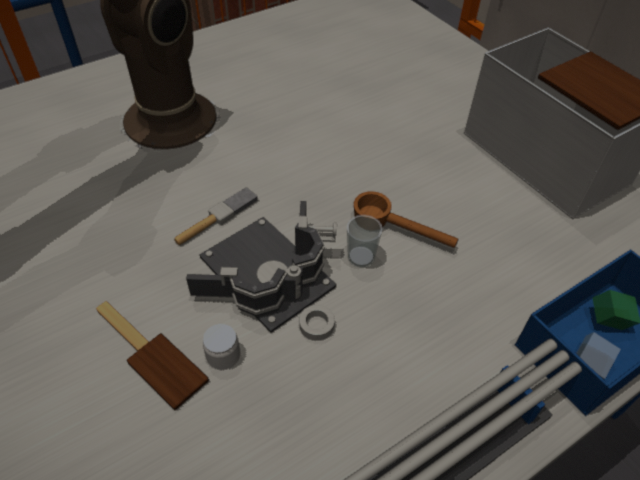

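View pics/top0.png

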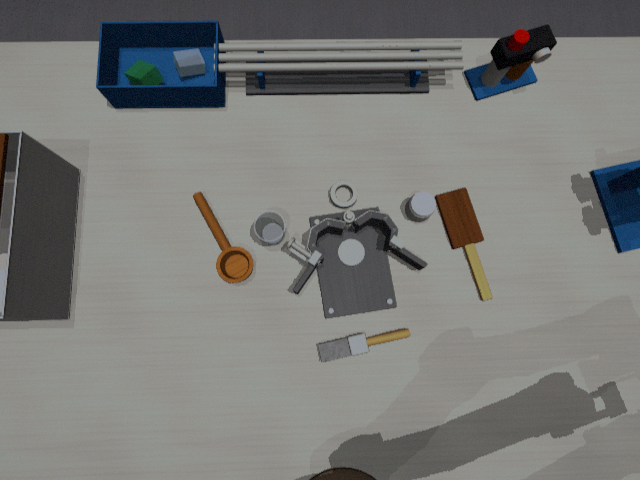

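The top picture shows the mould around (350,260), with the hinge at (348,217). The left lug is near (305,275) and the pin near (295,250). The right lug is near (408,256). The tumbler is at (270,228), the tin at (421,206) and the brush at (362,345). Next I'll fit the geometry.

```bash
cat > h.py <<'E'
import numpy as np,cv2
def cloud(c):
    z=c["z_map"];K=c["camera_matrix"];v,u=np.mgrid[0:480,0:640]
    P=np.stack([(u-K[0,2])/K[0,0]*z,(v-K[1,2])/K[1,1]*z,z],-1)
    W=(P-c["t"])@c["R"]
    W[z<=0]=np.nan
    return W
def proj(c,X):
    p=(np.atleast_2d(X)@c["R"].T+c["t"])@c["camera_matrix"].T
    return p[:,:2]/p[:,2:]
E
python3 - <<'E'
from h import *
for n in("scene","top"):
    c=dict(np.load(n+"0.npz"));W=cloud(c)
    m=(W[...,0]>.2)&(W[...,0]<.8)&(abs(W[...,1])<.4)
    print(n,np.isfinite(W[...,2]).mean(), np.nanmedian(W[m][:,2]))
    # ortho image: 1mm/px, x up .3-.72, y left
    pts=W[m];rgb=c["frame"][m]
c=dict(np.load("top0.npz"));W=cloud(c)
for (u,v) in [(348,217),(349,252),(312,215),(386,215),(296,290),(424,266),(292,241),(270,228),(421,206),(343,195),(235,264),(362,345),(331,311),(390,301)]:
    print((u,v),np.round(W[v,u],3))
f=c["frame"][170:370,180:500];cv2.imwrite("pics/topz.png",cv2.resize(f,(800,500),interpolation=cv2.INTER_CUBIC))
c=dict(np.load("scene0.npz"))
f=c["frame"][180:380,170:410];cv2.imwrite("pics/scz.png",cv2.resize(f,(720,600),interpolation=cv2.INTER_CUBIC))
E
```

```text
scene 0.9960872395833333 -0.0004271365187227138
top 0.9958658854166667 0.001505224166179946
(348, 217) [ 0.623 -0.027  0.097]
(349, 252) [ 0.562 -0.033  0.019]
(312, 215) [ 0.652  0.047 -0.001]
(386, 215) [ 0.628 -0.108  0.089]
(296, 290) [0.476 0.084 0.074]
(424, 266) [ 0.52  -0.185  0.075]
(292, 241) [0.577 0.09  0.088]
(270, 228) [0.623 0.143 0.005]
(421, 206) [ 0.652 -0.19   0.063]
(343, 195) [ 0.698 -0.026  0.001]
(235, 264) [0.542 0.22  0.01 ]
(362, 345) [ 0.36  -0.053  0.023]
(331, 311) [0.433 0.01  0.014]
(390, 301) [ 0.451 -0.119  0.019]
```

View pics/topz.png

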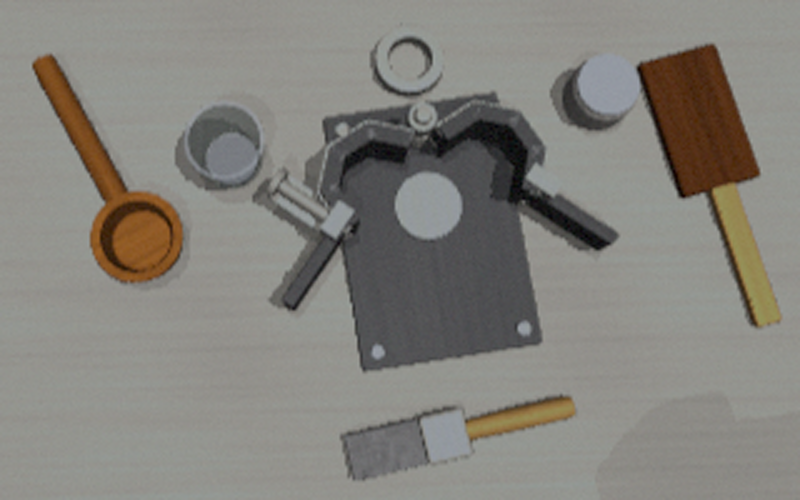

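View pics/scz.png

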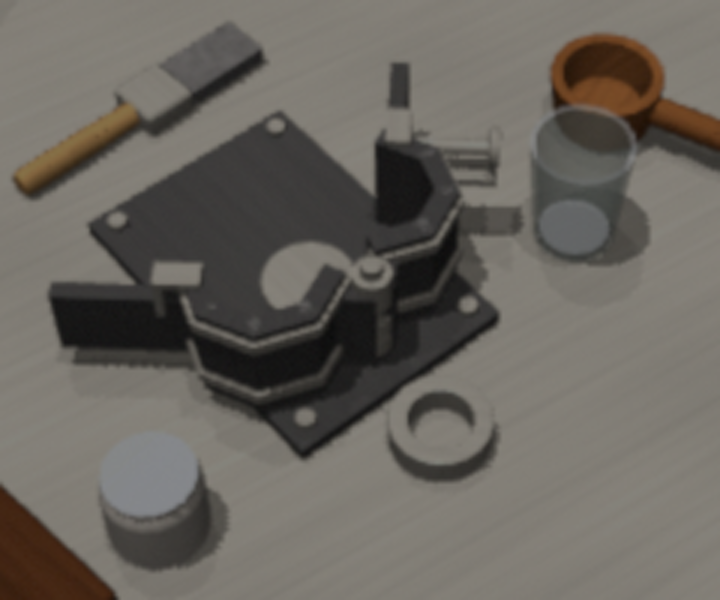

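```bash
cat >> h.py <<'E'
def ray(c,uv,z):
    K=c["camera_matrix"];d=c["R"].T@np.array([(uv[0]-K[0,2])/K[0,0],(uv[1]-K[1,2])/K[1,1],1]);o=-c["R"].T@c["t"]
    return o+d*(z-o[2])/d[2]
E
python3 - <<'E'
from h import *
c=dict(np.load("top0.npz"));W=cloud(c)
q=[(362,370),(541,343),(497,94),(322,118)]
C=np.array([ray(c,(a/2.5+180,b/2.5+170),.012) for a,b in q])
print(np.round(C,4)); ctr=C.mean(0);print("ctr",ctr)
for i in range(4):print(np.linalg.norm(C[i]-C[(i+1)%4]))
ax=(C[2]+C[3]-C[0]-C[1]);yaw=np.arctan2(ax[1],ax[0]);ay=C[0]+C[3]-C[1]-C[2];print("yaw",yaw,np.arctan2(-ay[0],ay[1]))
h=ctr+.085*np.array([np.cos(yaw),np.sin(yaw),0]);print("hinge from plate",h, "hinge pin top ray",ray(c,(422/2.5+180,115/2.5+170),.096))
m={'L':(slice(260,300),slice(285,325)),'R':(slice(240,280),slice(385,435))}
for k,s in m.items():
    w=W[s].reshape(-1,3);w=w[(w[:,2]>.066)&(w[:,2]<.08)]
    r=np.hypot(*(w[:,:2]-h[:2]).T);w=w[(r>.125)&(r<.19)]
    vx,vy,x0,y0=cv2.fitLine(w[:,:2].astype(np.float32),cv2.DIST_HUBER,0,.01,.01).ravel()
    if vx>0:vx,vy=-vx,-vy
    a=np.arctan2(vy,vx); off=(-vy)*(h[0]-x0)+vx*(h[1]-y0)
    t=(w[:,:2]-h[:2])@[vx,vy];n=(w[:,:2]-h[:2])@[-vy,vx]
    print(k,len(w),"dir",a,"hinge offset",off,"t",t.min(),t.max(),"n",np.percentile(n,[5,50,95]),"z",np.median(w[:,2]))
    base=np.arctan2(-np.sin(yaw),-np.cos(yaw)); d=(a-base+np.pi)%(2*np.pi)-np.pi;print("angle",d)
E
```

```text
[[ 0.4186  0.0242  0.012 ]
 [ 0.4379 -0.1336  0.012 ]
 [ 0.6635 -0.1059  0.012 ]
 [ 0.6443  0.0542  0.012 ]]
ctr [ 0.541077   -0.04025571  0.012     ]
0.1589320035273582
0.22730313751378725
0.16128197961279805
0.22766178469567125
yaw 0.12726968357860902 0.12045223304430701
hinge from plate [ 0.62538953 -0.02946697  0.012     ] hinge pin top ray [ 0.62566205 -0.02885879  0.096     ]
L 186 dir 2.5280342 hinge offset 0.008853601870365962 t 0.1251326609259423 0.18937458856627945 n [-0.01433836 -0.00890585 -0.00331519] z 0.07250313070124115
angle -0.7408281269633239
R 182 dir -2.1791997 hinge offset -0.00638579507144571 t 0.12495518246520218 0.18973431718650852 n [0.0013837  0.00632691 0.0123073 ] z 0.0727795640628997
angle 0.835123274424026
```

```bash
cat >> h.py <<'E'
H=np.array([.6255,-.029]);YAW=.124
U=np.array([np.cos(YAW),np.sin(YAW)]);V=np.array([-U[1],U[0]])
def tom(p): d=np.asarray(p)[:2]-H; return np.array([d@U,d@V])
def arc(side,a,r,gap):
    s=1 if side=='L' else -1
    d=np.array([-np.cos(a),s*np.sin(a)]);n=np.array([np.sin(a),s*np.cos(a)])
    return r*d+(.0125+.0135*np.cos(a)+.010*np.sin(a)+gap)*n
from scipy.spatial.transform import Rotation as Ro
def state():
    import workcell
    o=workcell.get_obs();R=Ro.from_rotvec(o["tool_rot"]).as_matrix()
    print("t",o["time_s"],"mould xy",np.round(tom(o["position"]),4),"z",round(o["position"][2],4),"yaw",round(np.arctan2(R[1,0],R[0,0]),4),"zax",np.round(R[:,2],3),"F",np.round(o["ft_force"],1),"gap",o["finger_gap"])
    return o
E
python3 - <<'E'
from h import *
import workcell
print([ (k,getattr(workcell,k)) for k in dir(workcell) if 'grip' in k.lower()])
state()
c=dict(np.load("top0.npz"))
print("tumbler",tom(ray(c,(225/2.5+180,142/2.5+170),.088)),"tin",tom(ray(c,(608/2.5+180,85/2.5+170),.06)))
print("start R",arc('R',.835,.168,.012))
E
```

```text
[('grip_point_offset', 0.0187)]
t 0.1 mould xy [-0.5055 -0.5084] z 0.2219 yaw 0.3038 zax [-0.001  0.001 -1.   ] F [-0.9  0.2 -0. ] gap 0.08785365680860138
tumbler [0.00279835 0.16556889] tin [ 0.01122801 -0.16954658]
start R [-0.08238407 -0.15203856]
```

send_rows(targets="0 0 0 0.06 -1; 0 0 0 0.12 -1; 0 0 0 0.18 -1; 0 0 0 0.18 -1")

```text
time_s: 0.43
position: [0.1869, -0.5961, 0.2222]
tool_rot: [-3.135, -0.19, 0.0]
ft_force: [0.0, 0.4, 1.1]
finger_gap: 0.0646
```

```bash
python3 -c "
from h import *;state()"
```

```text
t 0.4333 mould xy [-0.5054 -0.5085] z 0.2222 yaw 0.1212 zax [-0.     0.001 -1.   ] F [0.  0.4 1.1] gap 0.06461449993774952
```

send_rows(targets="0.025 -0.021 0 0 -1; 0.055 -0.046 0 0 -1; 0.085 -0.072 0 0 -1; 0.115 -0.097 0 0 -1; 0.145 -0.122 0 0 -1; 0.175 -0.147 0 0 -1; 0.205 -0.173 0 0 -1; 0.235 -0.198 0 0 -1; 0.265 -0.223 0 0 -1; 0.295 -0.249 0 0 -1; 0.325 -0.274 0 0 -1; 0.35 -0.295 0 0 -1")

```text
time_s: 1.43
position: [0.4994, -0.2577, 0.2226]
tool_rot: [-3.135, -0.2, -0.001]
ft_force: [0.6, 0.1, 0.1]
finger_gap: 0.0004
```

send_rows(targets="0.025 -0.021 0 0 -1; 0.05 -0.042 0 0 -1; 0.073 -0.062 0 0 -1; 0.073 -0.062 0.03 0 -1; 0.073 -0.062 0.06 0 -1; 0.073 -0.062 0.08 0 -1; 0.073 -0.062 0.08 0 -1")

```text
time_s: 2.02
position: [0.5598, -0.1889, 0.138]
tool_rot: [-3.133, -0.198, 0.011]
ft_force: [-0.8, 0.5, -0.5]
finger_gap: 0.0006
```

```bash
python3 - <<'E'
from h import *
from workcell import *
o=state()
c=camera("top");cv2.imwrite("pics/t1.png",cv2.resize(c["frame"][170:370,180:500],(800,500),interpolation=cv2.INTER_CUBIC))
c=camera("scene");cv2.imwrite("pics/s1.png",cv2.resize(c["frame"][150:390,150:450],(750,600)))
E
```

```text
t 2.0167 mould xy [-0.085  -0.1506] z 0.138 yaw 0.1264 zax [-0.007  0.002 -1.   ] F [-0.8  0.5 -0.5] gap 0.0006440582060111893
```

View pics/s1.png

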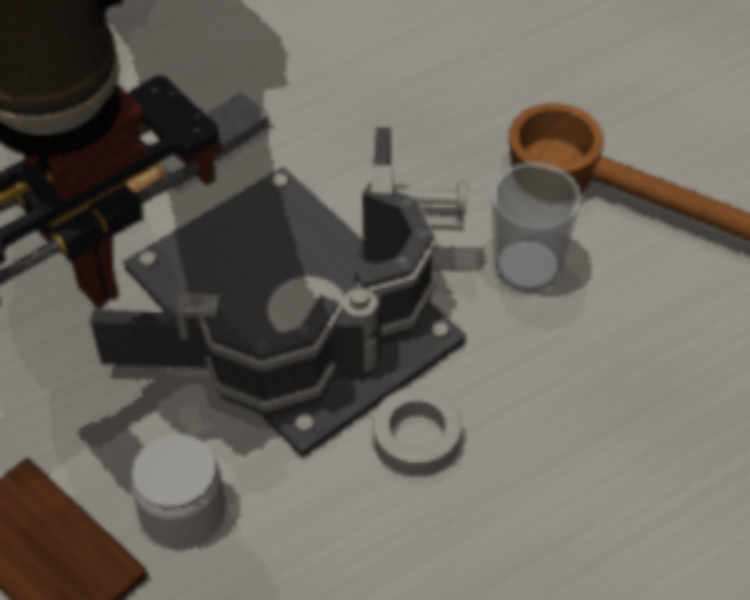

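The fingertips (105,300) hang just outside the right lug and clear of the tin (175,465). I'll descend and compute the arc.

send_rows(targets="0 0 0.03 0 -1; 0 0 0.06 0 -1; 0 0 0.09 0 -1; 0 0 0.098 0 -1; 0 0 0.098 0 -1; 0 0 0.098 0 -1")

```text
time_s: 2.62
position: [0.5637, -0.1902, 0.0464]
tool_rot: [3.135, 0.194, 0.003]
ft_force: [-0.5, 0.3, 0.3]
finger_gap: 0.0006
```

```bash
python3 - <<'E'
from h import *
o=state()
p0=tom(o["position"])
for a in np.linspace(.8,0,20):
    c=arc('R',a,.168,-.002)-p0
    print(round(a,3),"tool",np.round([c[0],-c[1]],3))
E
```

```text
t 2.6167 mould xy [-0.0812 -0.1524] z 0.0464 yaw 0.1239 zax [ 0.002 -0.    -1.   ] F [-0.5  0.3  0.3] gap 0.0005930487570510118
0.8 tool [-0.016 -0.013]
0.758 tool [-0.022 -0.017]
0.716 tool [-0.028 -0.022]
0.674 tool [-0.033 -0.026]
0.632 tool [-0.038 -0.031]
0.589 tool [-0.043 -0.036]
0.547 tool [-0.048 -0.042]
0.505 tool [-0.053 -0.047]
0.463 tool [-0.057 -0.053]
0.421 tool [-0.061 -0.059]
0.379 tool [-0.065 -0.065]
0.337 tool [-0.069 -0.072]
0.295 tool [-0.072 -0.078]
0.253 tool [-0.075 -0.085]
0.211 tool [-0.078 -0.092]
0.168 tool [-0.08  -0.099]
0.126 tool [-0.082 -0.106]
0.084 tool [-0.084 -0.114]
0.042 tool [-0.086 -0.121]
0.0 tool [-0.087 -0.128]
```

send_rows(targets="-0.008 -0.006 0 0 -1; -0.016 -0.013 0 0 -1; -0.022 -0.017 0 0 -1; -0.028 -0.022 0 0 -1; -0.033 -0.026 0 0 -1; -0.038 -0.031 0 0 -1; -0.043 -0.036 0 0 -1; -0.048 -0.042 0 0 -1; -0.053 -0.047 0 0 -1; -0.057 -0.053 0 0 -1; -0.061 -0.059 0 0 -1; -0.065 -0.065 0 0 -1")

```text
time_s: 3.62
position: [0.4895, -0.1329, 0.0445]
tool_rot: [-3.136, -0.194, 0.0]
ft_force: [3.2, -0.7, 0.3]
finger_gap: 0.0004
```

send_rows(targets="-0.004 -0.007 0 0 -1; -0.007 -0.013 0 0 -1; -0.01 -0.02 0 0 -1; -0.013 -0.027 0 0 -1; -0.015 -0.034 0 0 -1; -0.017 -0.041 0 0 -1; -0.019 -0.049 0 0 -1; -0.021 -0.056 0 0 -1; -0.022 -0.062 0 0 -1; -0.022 -0.065 0 0 -1; -0.022 -0.065 0 0 -1")

```text
time_s: 4.53
position: [0.4597, -0.0723, 0.0446]
tool_rot: [3.134, 0.194, -0.001]
ft_force: [0.5, -4.8, 1.4]
finger_gap: 0.0004
```

```bash
python3 - <<'E'
from h import *
from workcell import *
o=state();print(arc('R',0,.168,0))
c=camera("scene");cv2.imwrite("pics/s2.png",cv2.resize(c["frame"][150:390,150:450],(750,600)))
E
```

```text
t 4.5333 mould xy [-0.1699 -0.0224] z 0.0446 yaw 0.1236 zax [-0.001 -0.001 -1.   ] F [ 0.5 -4.8  1.4] gap 0.00039018667128039753
[-0.168 -0.026]
```

View pics/s2.png

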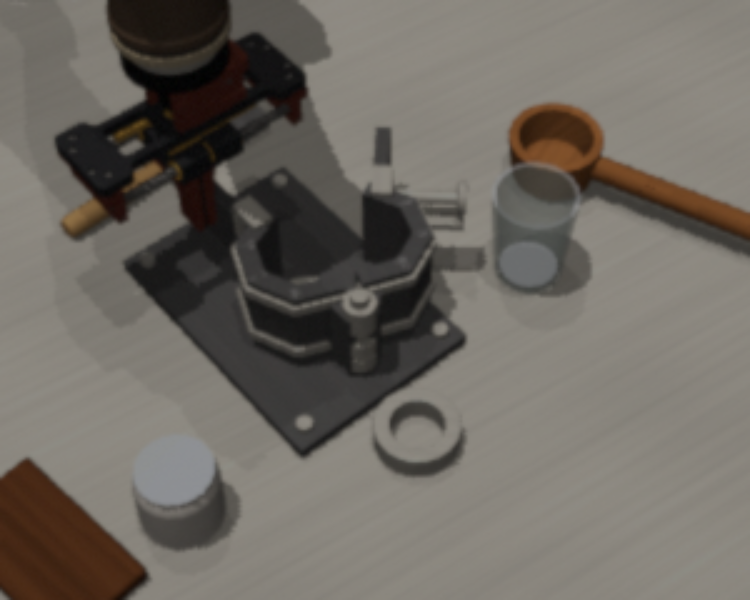

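The right half has swung nearly shut, with the fingers at (200,210). I'll push on until the stop shows up in the force reading.

send_rows(targets="0 -0.002 0 0 -1; 0 -0.004 0 0 -1; 0 -0.006 0 0 -1; 0 -0.006 0 0 -1; 0 -0.006 0 0 -1")

```text
time_s: 5.0
position: [0.4597, -0.072, 0.0447]
tool_rot: [3.13, 0.186, 0.0]
ft_force: [3.7, -23.3, -2.6]
finger_gap: 0.0006
```

```bash
python3 - <<'E'
from h import *
state()
E
```

```text
t 5.0 mould xy [-0.1698 -0.0222] z 0.0447 yaw 0.1186 zax [ 0.001 -0.006 -1.   ] F [  3.7 -23.3  -2.6] gap 0.0005998231460978376
```

The right half is against its stop: 23 N with no further travel. Retreat and go to the left.

send_rows(targets="0 0.02 0 0 -1; 0 0.045 0 0 -1; 0 0.045 -0.03 0 -1; 0 0.045 -0.065 0 -1; 0 0.045 -0.1 0 -1; 0 0.045 -0.1 0 -1; 0 0.045 -0.1 0 -1")

```text
time_s: 5.58
position: [0.4656, -0.1101, 0.146]
tool_rot: [3.135, 0.194, 0.004]
ft_force: [-0.5, -0.5, 0.0]
finger_gap: 0.0004
```

```bash
python3 - <<'E'
from h import *
o=state();p0=tom(o["position"]);t=arc('L',.745,.172,.014);d=t-p0;print(t,"tool",d[0],-d[1], -(.045-o["position"][2]))
E
```

```text
t 5.5833 mould xy [-0.1687 -0.0607] z 0.146 yaw 0.1237 zax [ 0.003 -0.001 -1.   ] F [-0.5 -0.5  0. ] gap 0.00042779972295612094
[-0.09714443  0.14836945] tool 0.07156219657428313 -0.20907706678895363 0.10102006075190288
```

send_rows(targets="0.01 -0.03 0 0 -1; 0.022 -0.065 0 0 -1; 0.034 -0.1 0 0 -1; 0.046 -0.135 0 0 -1; 0.058 -0.17 0 0 -1; 0.07 -0.205 0 0 -1; 0.071 -0.209 0 0 -1; 0.071 -0.209 0 0 -1; 0.071 -0.209 0 0 -1")

```text
time_s: 6.33
position: [0.5083, 0.1055, 0.143]
tool_rot: [3.135, 0.196, -0.005]
ft_force: [-0.2, -0.3, -0.4]
finger_gap: 0.0009
```

```bash
python3 - <<'E'
from h import *
from workcell import *
o=state()
c=camera("scene");cv2.imwrite("pics/s3.png",cv2.resize(c["frame"][150:390,150:450],(750,600)))
p=o["position"].copy();p[2]=.045
print((proj(c,p)-[150,150])*2.5, (proj(c,o["position"])-[150,150])*2.5)
E
```

```text
t 6.3333 mould xy [-0.0996  0.1479] z 0.143 yaw 0.1249 zax [-0.003 -0.001 -1.   ] F [-0.2 -0.3 -0.4] gap 0.0009314043881306676
[[425.39913832 166.33019178]] [[428.00162859  77.42196558]]
```

View pics/s3.png

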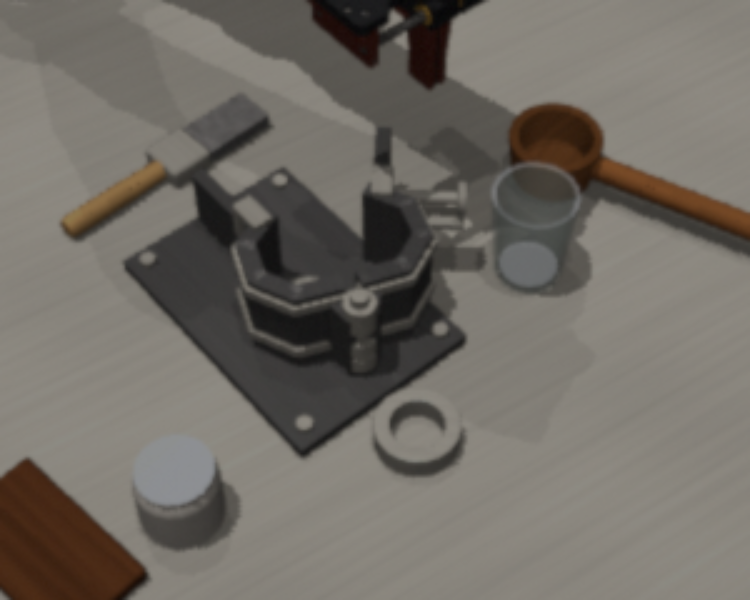

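The right half is shut. The left lug is at (383,150) and the pin head at (462,200). After descending, the tip should land at (425,166), between them and clear of both.

send_rows(targets="0 0 0.03 0 -1; 0 0 0.06 0 -1; 0 0 0.09 0 -1; 0 0 0.098 0 -1; 0 0 0.098 0 -1; 0 0 0.098 0 -1")

```text
time_s: 6.88
position: [0.5097, 0.1049, 0.047]
tool_rot: [3.135, 0.192, -0.001]
ft_force: [-1.0, -0.3, 0.3]
finger_gap: 0.0005
```

```bash
python3 - <<'E'
from h import *
o=state()
p0=tom(o["position"])
for a in np.linspace(.74,0,20):
    c=arc('L',a,.168,-.003)-p0
    print(round(a,3),"tool",np.round([c[0],-c[1]],3))
E
```

```text
t 6.8833 mould xy [-0.0983  0.1472] z 0.047 yaw 0.1225 zax [-0.001 -0.    -1.   ] F [-1.  -0.3  0.3] gap 0.00047427511478277006
0.74 tool [-0.008  0.015]
0.701 tool [-0.013  0.019]
0.662 tool [-0.018  0.023]
0.623 tool [-0.023  0.028]
0.584 tool [-0.027  0.033]
0.545 tool [-0.032  0.038]
0.506 tool [-0.036  0.043]
0.467 tool [-0.04   0.048]
0.428 tool [-0.044  0.054]
0.389 tool [-0.047  0.06 ]
0.351 tool [-0.051  0.065]
0.312 tool [-0.054  0.072]
0.273 tool [-0.057  0.078]
0.234 tool [-0.059  0.084]
0.195 tool [-0.062  0.09 ]
0.156 tool [-0.064  0.097]
0.117 tool [-0.066  0.104]
0.078 tool [-0.067  0.11 ]
0.039 tool [-0.069  0.117]
0.0 tool [-0.07   0.124]
```

send_rows(targets="-0.008 0.015 0 0 -1; -0.013 0.019 0 0 -1; -0.018 0.023 0 0 -1; -0.023 0.028 0 0 -1; -0.027 0.033 0 0 -1; -0.032 0.038 0 0 -1; -0.036 0.043 0 0 -1; -0.04 0.048 0 0 -1; -0.044 0.054 0 0 -1; -0.047 0.06 0 0 -1; -0.051 0.065 0 0 -1; -0.054 0.072 0 0 -1")

```text
time_s: 7.88
position: [0.4645, 0.0274, 0.0465]
tool_rot: [-3.135, -0.195, 0.001]
ft_force: [2.6, 2.3, 0.7]
finger_gap: 0.0008
```

send_rows(targets="-0.003 0.006 0 0 -1; -0.005 0.012 0 0 -1; -0.008 0.018 0 0 -1; -0.01 0.025 0 0 -1; -0.012 0.032 0 0 -1; -0.013 0.038 0 0 -1; -0.015 0.045 0 0 -1; -0.016 0.052 0 0 -1; -0.016 0.056 0 0 -1; -0.016 0.056 0 0 -1; -0.016 0.056 0 0 -1")

```text
time_s: 8.8
position: [0.4553, -0.0286, 0.0466]
tool_rot: [-3.134, -0.196, 0.002]
ft_force: [-2.6, 8.4, 3.4]
finger_gap: 0.0003
```

```bash
python3 - <<'E'
from h import *
o=state()
E
```

```text
t 8.8 mould xy [-0.1688  0.0215] z 0.0466 yaw 0.1249 zax [-0.001  0.002 -1.   ] F [-2.6  8.4  3.4] gap 0.0002644225700268621
```

send_rows(targets="0 0.002 0 0 -1; 0 0.004 0 0 -1; 0 0.005 0 0 -1; 0 0.005 0 0 -1; 0 0.005 0 0 -1")

```text
time_s: 9.22
position: [0.4553, -0.0287, 0.0466]
tool_rot: [-3.129, -0.202, 0.003]
ft_force: [-4.9, 24.1, 8.0]
finger_gap: 0.0006
```

```bash
python3 - <<'E'
from h import *
o=state()
E
```

```text
t 9.2167 mould xy [-0.1688  0.0214] z 0.0466 yaw 0.1291 zax [-0.002  0.006 -1.   ] F [-4.9 24.1  8. ] gap 0.0005763099828967663
```

send_rows(targets="0 -0.03 0 0 -1; 0 -0.065 0 0 -1; 0 -0.1 0 0 -1; 0 -0.1 -0.03 0 -1; 0 -0.1 -0.065 0 -1; 0 -0.1 -0.1 0 -1; 0 -0.1 -0.1 0 -1; 0 -0.1 -0.1 0 -1")

```text
time_s: 9.88
position: [0.4452, 0.0638, 0.1481]
tool_rot: [3.135, 0.193, 0.005]
ft_force: [-0.3, -0.1, -0.4]
finger_gap: 0.0007
```

```bash
python3 - <<'E'
from h import *
from workcell import *
o=state()
c=camera("top");cv2.imwrite("pics/t4.png",cv2.resize(c["frame"][170:370,180:500],(800,500),interpolation=cv2.INTER_CUBIC))
c=camera("scene");cv2.imwrite("pics/s4.png",cv2.resize(c["frame"][170:350,190:415],(750,600)))
hd=np.array([*(H-.113*U+.081*V),.077])
print((proj(c,hd)-[190,170])*750/225)
W=cloud(c)
E
```

```text
t 9.8833 mould xy [-0.1675  0.1143] z 0.1481 yaw 0.123 zax [ 0.003 -0.001 -1.   ] F [-0.3 -0.1 -0.4] gap 0.0007109082667819768
[[332.32458546 158.2840496 ]]
```

View pics/s4.png

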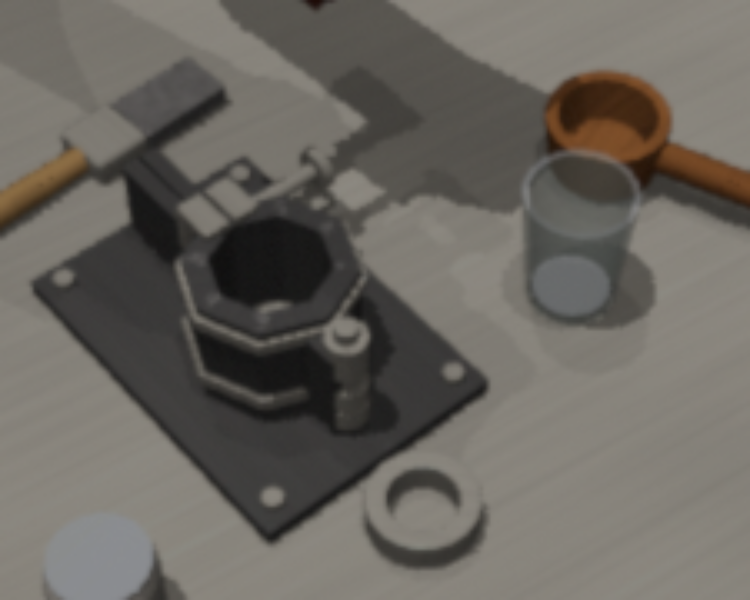

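View pics/t4.png

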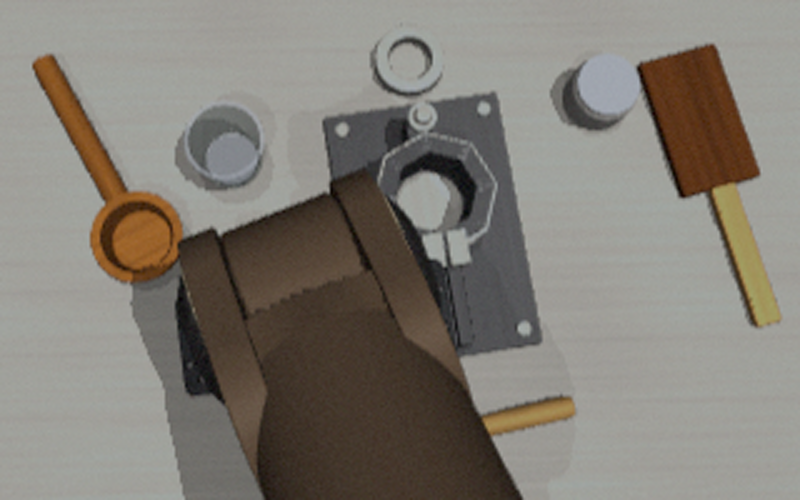

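Both halves are shut: the octagon is closed in both views. The pin head sits at (315,165) in the scene picture, near the predicted (332,158). Next I'll line up with the head at z ≈ 0.069.

send_rows(targets="0.025 -0.002 0 0 -1; 0.05 -0.002 0 0 -1; 0.0545 -0.002 0 0 -1; 0.0545 -0.002 0.03 0 -1; 0.0545 -0.002 0.06 0 -1; 0.0545 -0.002 0.08 0 -1; 0.0545 -0.002 0.08 0 -1; 0.0545 -0.002 0.08 0 -1; 0.0545 -0.002 0.08 0 -1")

```text
time_s: 10.73
position: [0.498, 0.0731, 0.0669]
tool_rot: [3.136, 0.194, -0.001]
ft_force: [0.8, -0.7, 0.4]
finger_gap: 0.0005
```

```bash
python3 - <<'E'
from h import *
from workcell import *
o=state()
c=camera("scene");cv2.imwrite("pics/s5.png",cv2.resize(c["frame"][170:350,190:415],(750,600)))
E
```

```text
t 10.7333 mould xy [-0.1138  0.1171] z 0.0669 yaw 0.1239 zax [-0.001 -0.    -1.   ] F [ 0.8 -0.7  0.4] gap 0.0005004680993666727
```

View pics/s5.png

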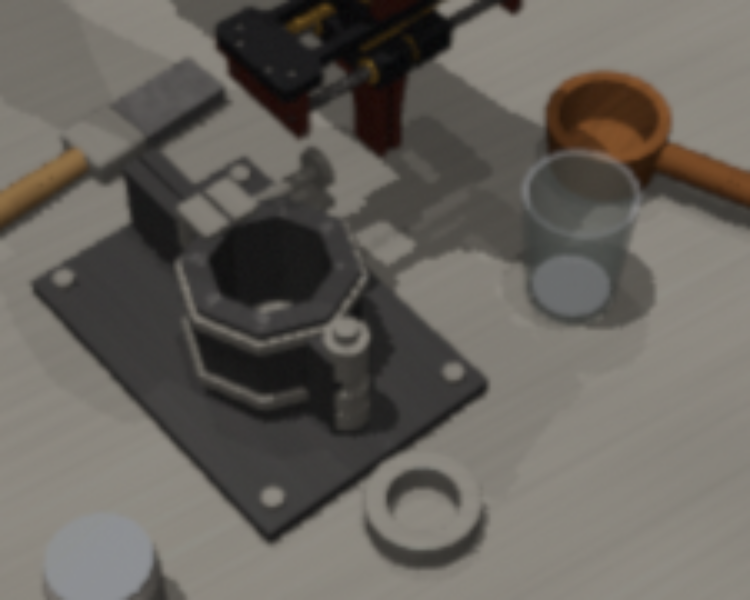

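The tip at (380,145) is in line with the pin axis and the head at (318,165). I'll push slowly.

send_rows(targets="0 0.006 -0.002 0 -1; 0 0.012 -0.002 0 -1; 0 0.017 -0.002 0 -1; 0 0.021 -0.002 0 -1; 0 0.025 -0.002 0 -1; 0 0.029 -0.002 0 -1; 0 0.033 -0.002 0 -1; 0 0.037 -0.002 0 -1; 0 0.04 -0.002 0 -1; 0 0.043 -0.002 0 -1; 0 0.043 -0.002 0 -1")

```text
time_s: 11.7
position: [0.5036, 0.0301, 0.0686]
tool_rot: [3.136, 0.194, 0.0]
ft_force: [0.1, 0.8, 0.6]
finger_gap: 0.0001
```

```bash
python3 - <<'E'
from h import *
from workcell import *
o=state()
c=camera("scene");cv2.imwrite("pics/s6.png",cv2.resize(c["frame"][170:350,190:415],(750,600)))
E
```

```text
t 11.7 mould xy [-0.1137  0.0737] z 0.0686 yaw 0.1235 zax [ 0. -0. -1.] F [0.1 0.8 0.6] gap 0.00013184009430544912
```

View pics/s6.png

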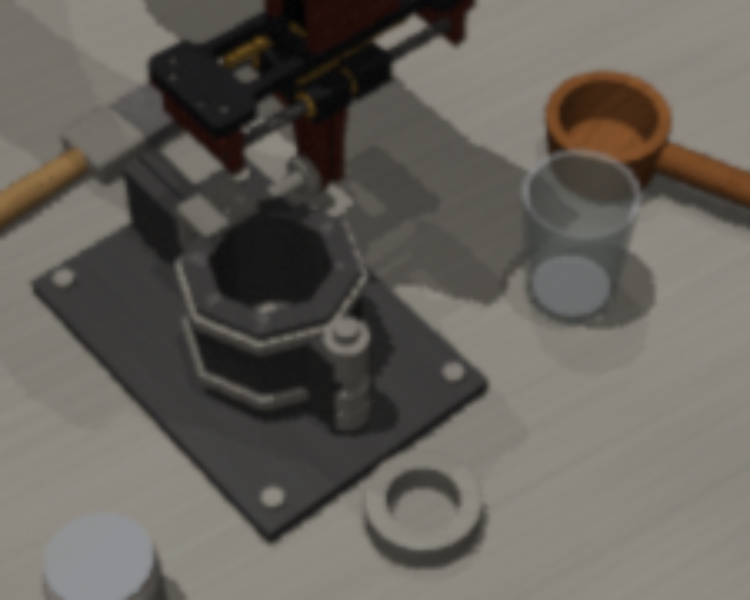

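The head (300,180) is moving and the halves are still shut. Continue to the stop.

send_rows(targets="0 0.003 0 0 -1; 0 0.006 0 0 -1; 0 0.009 0 0 -1; 0 0.012 0 0 -1; 0 0.015 0 0 -1; 0 0.018 0 0 -1; 0 0.021 0 0 -1; 0 0.024 0 0 -1; 0 0.026 0 0 -1; 0 0.028 0 0 -1; 0 0.028 0 0 -1; 0 0.028 0 0 -1")

```text
time_s: 12.75
position: [0.5067, 0.002, 0.0686]
tool_rot: [3.135, 0.193, -0.001]
ft_force: [-0.6, 0.6, 0.6]
finger_gap: 0.0001
```

```bash
python3 - <<'E'
from h import *
o=state()
E
```

```text
t 12.75 mould xy [-0.114   0.0455] z 0.0686 yaw 0.1232 zax [-0.001 -0.001 -1.   ] F [-0.6  0.6  0.6] gap 0.00013317402598502366
```

send_rows(targets="0 0.002 0 0 -1; 0 0.004 0 0 -1; 0 0.004 0 0 -1; 0 0.004 0 0 -1")

```text
time_s: 13.08
position: [0.5072, -0.0016, 0.0686]
tool_rot: [3.135, 0.194, -0.001]
ft_force: [-1.5, 1.4, 0.5]
finger_gap: 0.0005
```

```bash
python3 - <<'E'
from h import *
from workcell import *
o=state()
c=camera("scene");cv2.imwrite("pics/s7.png",cv2.resize(c["frame"][170:350,190:415],(750,600)))
E
```

```text
t 13.0833 mould xy [-0.114   0.0419] z 0.0686 yaw 0.1236 zax [-0. -0. -1.] F [-1.5  1.4  0.5] gap 0.0005111819410996879
```

View pics/s7.png

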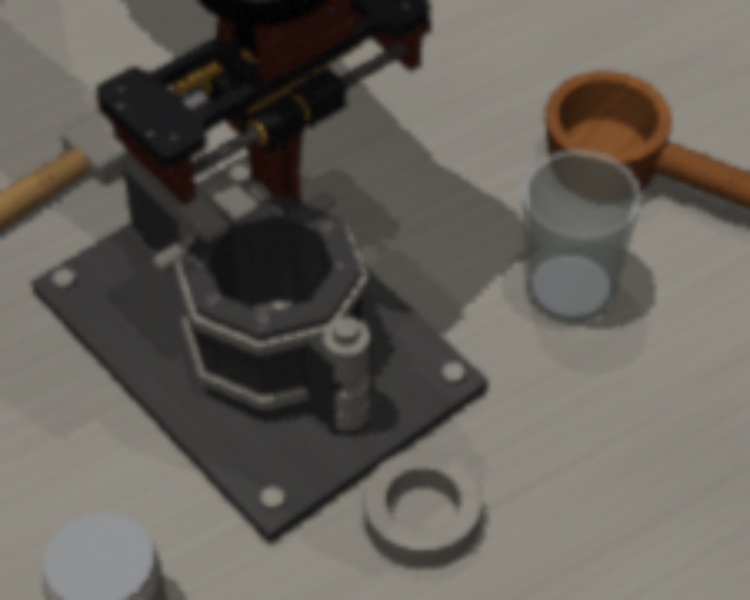

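The pin tip now sticks out past the keeper at (170,255), but there's no stop force yet. Keep pushing.

send_rows(targets="0 0.002 0 0 -1; 0 0.004 0 0 -1; 0 0.006 0 0 -1; 0 0.006 0 0 -1; 0 0.006 0 0 -1")

```text
time_s: 13.55
position: [0.5073, -0.0023, 0.0686]
tool_rot: [-3.13, -0.2, 0.001]
ft_force: [-4.1, 16.9, 2.9]
finger_gap: 0.0003
```

```bash
python3 - <<'E'
from h import *
from workcell import *
o=state()
E
```

```text
t 13.55 mould xy [-0.114   0.0412] z 0.0686 yaw 0.1277 zax [-0.001  0.005 -1.   ] F [-4.1 16.9  2.9] gap 0.00032165405877667905
```

The stop is reached: 17 N with motion stalled. I'll press a little more, then withdraw and check.

send_rows(targets="0 0.002 0 0 -1; 0 0.003 0 0 -1; 0 0.003 0 0 -1")

```text
time_s: 13.8
position: [0.5073, -0.0024, 0.0686]
tool_rot: [-3.127, -0.203, 0.002]
ft_force: [-5.9, 23.9, 2.8]
finger_gap: 0.0003
```

```bash
python3 - <<'E'
from h import *
o=state()
E
```

```text
t 13.8 mould xy [-0.114   0.0411] z 0.0686 yaw 0.1298 zax [-0.002  0.008 -1.   ] F [-5.9 23.9  2.8] gap 0.00034619667824130297
```

send_rows(targets="0 -0.015 0 0 -1; 0 -0.04 0 0 -1; 0 -0.07 0 0 -1; 0 -0.07 -0.03 0 -1; 0 -0.07 -0.065 0 -1; 0 -0.07 -0.1 0 -1; 0 -0.09 -0.13 0 -1; 0 -0.12 -0.13 0 -1; 0 -0.15 -0.13 0 -1; 0 -0.18 -0.13 0 -1; 0 -0.2 -0.13 0 -1; 0 -0.2 -0.13 0 -1")

```text
time_s: 14.8
position: [0.4828, 0.1928, 0.199]
tool_rot: [-3.133, -0.203, -0.001]
ft_force: [0.5, 0.3, 0.5]
finger_gap: 0.0004
```

send_rows(targets="-0.02 -0.025 0 0 -1; -0.04 -0.05 0 0 -1; -0.06 -0.075 0 0 -1; -0.06 -0.1 0 0 -1; -0.06 -0.1 0 0 -1; -0.06 -0.1 0 0 -1")

```text
time_s: 15.3
position: [0.412, 0.2803, 0.1987]
tool_rot: [3.135, 0.197, 0.001]
ft_force: [0.4, -0.2, -0.1]
finger_gap: 0.0005
```

```bash
python3 - <<'E'
from h import *
from workcell import *
o=state()
c=camera("top");cv2.imwrite("pics/t8.png",cv2.resize(c["frame"][170:370,180:500],(800,500),interpolation=cv2.INTER_CUBIC))
c0=np.load("top0.npz")["frame"]
c=camera("scene");cv2.imwrite("pics/s8.png",cv2.resize(c["frame"][170:350,190:415],(750,600),interpolation=cv2.INTER_CUBIC))
for nm,r,y,z in (("head outer home",-.113,.039,.077),("head withdrawn",-.113,.081,.077)):
    p=np.array([*(H+r*U+y*V),z]);print(nm,(proj(c,p)-[190,170])*750/225)
E
```

```text
t 15.3 mould xy [-0.1736  0.3333] z 0.1987 yaw 0.1257 zax [ 0. -0. -1.] F [ 0.4 -0.2 -0.1] gap 0.0005391558626164748
head outer home [[274.77814689 192.71582835]]
head withdrawn [[332.32458546 158.2840496 ]]
```

View pics/s8.png

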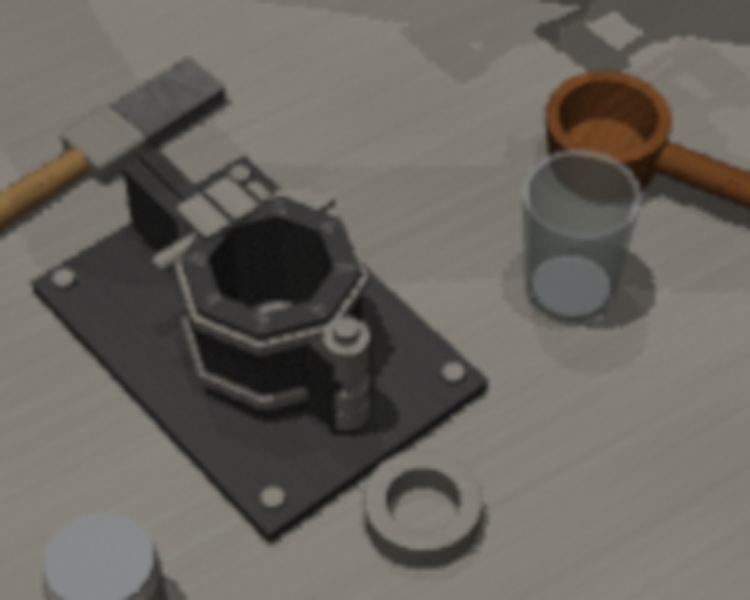

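View pics/t8.png

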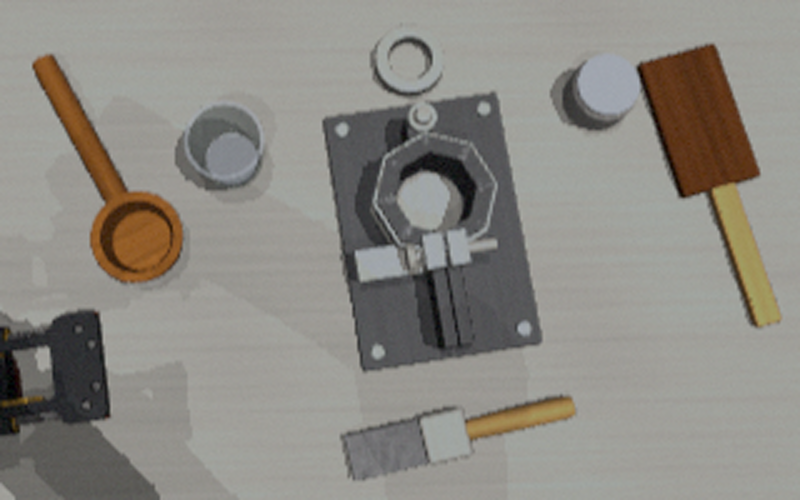

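The mould is closed, the pin tip sticks out past the keeper at (485,244), and the head is against the guide at (412,258). The loose things look unmoved. I'll check the angles and head position in numbers.

```bash
python3 - <<'E'
from h import *
from workcell import *
c=camera("top");W=cloud(c);m=np.isfinite(W[...,0])
d=W[...,:2]-H;X=d@U;Y=d@V;Z=W[...,2]
for n,lo,hi in(("L",.0015,.02),("R",-.02,-.0015)):
    s=(X<-.14)&(X>-.185)&(Y>lo)&(Y<hi)&(Z>.066)&(Z<.08)
    f=np.polyfit(X[s],Y[s],1);print(n,s.sum(),"slope",f[0],"Y",Y[s].mean())
s=(X<-.1)&(X>-.126)&(Z>.075)&(Z<.1)&(abs(Y)<.1)
print("Y hist z>75",np.histogram(Y[s],bins=np.arange(-.07,.09,.005)))
f0=cv2.GaussianBlur(np.load("top0.npz")["frame"],(3,3),0)
g=lambda f:cv2.cvtColor(f,cv2.COLOR_BGR2GRAY)
for n,(u,v,w) in dict(tumbler=(270,228,24),tin=(421,206,20),ring=(343,195,17),ladle=(235,264,22),paddle=(460,220,28),brush=(350,345,30)).items():
    T=g(f0)[v-w:v+w,u-w:u+w];S=g(c["frame"])[v-w-12:v+w+12,u-w-12:u+w+12]
    _,mx,_,l=cv2.minMaxLoc(cv2.matchTemplate(S,T,cv2.TM_CCOEFF_NORMED));print(n,"shift px",l[0]-12,l[1]-12,round(mx,3))
E
```

```text
L 108 slope 0.003770702239798338 Y 0.006528391444919958
R 130 slope -0.001959894052309874 Y -0.007456233984875661
Y hist z>75 (array([ 0,  0,  0,  0,  0, 12, 12, 16, 18, 15, 27, 30, 33, 29, 27, 34, 30,
       32, 21, 30, 13,  1,  0,  0,  0,  0,  0,  0,  0,  0,  0]), array([-7.00000000e-02, -6.50000000e-02, -6.00000000e-02, -5.50000000e-02,
       -5.00000000e-02, -4.50000000e-02, -4.00000000e-02, -3.50000000e-02,
       -3.00000000e-02, -2.50000000e-02, -2.00000000e-02, -1.50000000e-02,
       -1.00000000e-02, -5.00000000e-03,  5.55111512e-17,  5.00000000e-03,
        1.00000000e-02,  1.50000000e-02,  2.00000000e-02,  2.50000000e-02,
        3.00000000e-02,  3.50000000e-02,  4.00000000e-02,  4.50000000e-02,
        5.00000000e-02,  5.50000000e-02,  6.00000000e-02,  6.50000000e-02,
        7.00000000e-02,  7.50000000e-02,  8.00000000e-02,  8.50000000e-02]))
tumbler shift px 0 0 0.895
tin shift px 0 0 0.99
ring shift px 0 0 0.97
ladle shift px 0 0 0.984
paddle shift px 0 0 0.994
brush shift px 0 0 0.964
```

```bash
python3 -c "
from workcell import *
print(close_job())"
```

```text
the job is handed in; nothing more can be done
None
```

The mould is shut and pinned, and the job is handed in; it reports no verdict. I pushed the right half shut, then the left half, then the pin by its head, all with the closed fingertips. It took about 15 s of the 61 s allowed.

- **Right half:** it stalled at its stop under about 23 N. The last top view has its lug parallel to the parting plane to 0.002, about 0.006 rad from shut at most.
- **Left half:** it stalled at its stop under about 24 N, with the lug parallel to 0.004.
- **Pin:** it stalled at its stop under about 24 N. The head's outer face shows about 35 mm from the joint against 39 mm expected when fully home, and the rod sticks out past the keeper. The 4 mm difference is probably depth noise or lug and hinge fit error, since it reads further in than home.
- **Loose things:** all six matched their starting picture with no pixel shift; the tumbler matched least well, at 0.90. The gripper was clear of everything at the end.

One thing disagreed: the pin's stop came about 7 mm later than I first computed. I had assumed the fingertips were 27 mm thick, and they turned out thinner.

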